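Gauge the ebonite barrel's bore and present the gauge for reading

ROBOT

A 6-joint arm with a two-finger parallel gripper is mounted at the origin on the work surface. World frame = base frame: x ahead of the robot, y to its left, z up, the work surface at z = 0. Lengths are in m, angles in rad, forces in N, time in s.
With the tool pointing down it reaches from about 0.275 to 0.725 m from the base axis. Payload 5.6 kg.
Tool frame: the origin (TCP) lies at the very end of the fingers, on their centre line; the grasp point (between the pads) lies 19 mm behind it; z points along the fingers, y is the line along which they close (so a half turn about z gives the same grasp; the last joint's range is limited). The gripper opens to 85 mm and grips with 20 to 120 N. Pads are 22 mm wide; open, the fingers measure 114 mm over their backs; the gripper's body (76 mm by 85 mm) begins 54 mm behind the grasp point. The pads swing forward as they close: fully open they stand 13 mm farther back than shut.
Start: joints at [-0.923, 0.255, 0.108, 0, -1.424, -0.285], TCP at [0.195, -0.514, 0.231] pointing down, gripper open.
Joint ranges: [-2.95, 2.95], [-1.21, 1.97], [-1.09, 1.5], [-2.87, 1.71], [-2.94, -0.07], [-3.05, 3.05]. Speed limits (rad/s): [2.57, 2.57, 3.14, 3.14, 3.14, 3.14].

INTERFACE

Orientations are given as a rotation vector (axis times angle).
In Python, from bench import env gives the robot as it stands.
- The arm moves only by the shell command python3 -m jog 'ROWS'. ROWS is JSON, a list of rows, each an object with "travel": the shift along the tool's x, y, z in m, a list of three; "rot": the turn, a rotation vector about the tool's x, y, z in units of 8 degrees (1.0 is 8 degrees), a list of three; "hand": the gripper's target within -1 to 1 (fully open at 1, half-way at 0, shut at -1). In form: [{"travel": [tx, ty, tz], "rot": [wx, wy, wz], "hand": hand}, ...]. A call has 1 to 20 rows; each row shifts and turns the commanded pose from where the row before left it, along the tool's axes as they then stand; what a row does not reach is not made up. A row lasts 1/10 s, in which the tool goes at most 50 mm and 8.59 degrees, less where a joint would pass 70% of its speed; a pose out of reach is approached as far as the arm can. A call is refused whole if a number of a shift passes 0.05 or a number of a turn 1, either way. A call with a gripper value outside its range is refused whole. The fingers move at their own pace and stop on an object; the grip force is fixed at half the most. Time passes only in rows, so rows that do not move let the fingers close. It gives the time, the measured TCP pose, the force, the opening and the grip force at its end, in the units of the state.
- env.get_state(): the state, without advancing time (a new reading comes with each control period).
- env.capture(name): name is "side" or "top" or "wrist"; returns the picture (384x512x3 uint8, red, green, blue); there is no depth.
- env.calibration(name): a dict with "vertical_fov" (degrees; the focal length in pixels is half the picture's height over the tangent of half this angle, whatever the lens; pixels are square), "cx", "cy" (the principal point, pixels), "R" (3x3) and "t" (3): a world point X has camera coordinates R X + t. Camera axes: x right, y down, z forward; pixel columns grow to the right and rows downward; lengths in m; the calibration is good to about 2 mm. A picture is of the moment at which its call begins: read the wrist's pose just before it. calibration takes no time and is no camera call; for the wrist camera it gives the pose at the moment of the call.
- env.hand_in(): hands the job in; it is judged then, once.
The state is a dict: "time_s": time; "joints": joint angles; "qd": joint speeds; "effort": joint torques, N m; "tcp_pos": TCP position; "eef_rot": TCP orientation; "contact_force": force on the tool from outside, world axes, zero at the start; "moment": the same for the moment, N m; "width": opening from 0.0 (shut) to 1.0 (fully open); "finger_force": force on a finger pad.
Only numpy, scipy, OpenCV 4.12 (cv2) and the standard library are available. Lean on these libraries where they do the work, as an engineer would, in place of code of your own. Each camera call takes 0.05 s, during which the arm holds its last target. There are 200 camera calls.

TASK

Take the brass-handled gauge rod from its walnut rest and slide its thin end into the open end of the black ebonite barrel until the red collar stops against the barrel's end face, then draw it fully out again. Finish while still holding the rod in the gripper: keep it still and level, with its tip over the middle of the white porcelain dish and a few centimetres above the dish's rim, resting on nothing. Do not gauge or touch the yellow boxwood barrel with the rod, and leave the dish, the register key, the spatula, the pad jar and the upright joints as they are.

Things in the scene. Friction and masses are not known exactly. Their poses are not given: they have to be found in the camera images.
- gauge_grip (a point): middle of the loose gauge rod's handle, the place to grip, near its centre of mass. Brass handle 16 x 16 mm square, 90 mm long; red collar 28 mm across, 6 mm thick; probe 10 mm across, 50 mm long, tapered white tip; 0.08-0.17 kg. x runs from handle to tip. Starts level, axis 42 mm up, in the rest's two slots, tip roughly towards -y; lift straight up to free it
- gauge_collar (a point): centre of the collar's front face (the face that stops), on the rod's axis, 45 mm ahead of gauge_grip; x points to the tip
- gauge_tip (a point): end of the gauge's probe, on the axis, 95 mm ahead of gauge_grip and 50 mm ahead of the collar's front face; x points out of the tip
- rest: fixed walnut rest for the gauge, base 150 x 50 x 10 mm, origin on the table below the collar's face, x along the rod. Two slotted posts 10 mm thick and up to 44 mm high, one under the probe (30 mm in front of the collar's face), one under the handle's tail (87 mm behind it); the handle between them is free
- ebonite: black ebonite clarinet barrel, 34 mm across and 70 mm long, held immovably with its axis level and 70 mm up in a fixed slotted walnut cradle 56 mm wide, a wooden stop behind its far end. Origin on the table below the centre of the open end; x points level into the bore, the way the gauge goes in, roughly towards -y; z up
- ebonite_mouth (a point): centre of the ebonite barrel's open end face (by its brass ring), on its axis, 70 mm up; x points into the bore. A socket 23 mm across runs 18 mm deep, then the bore of 15.6 mm diameter for 28 mm, then it is 23 mm again. The collar cannot enter: it stops on the end face with the tip 50 mm inside
- boxwood: yellow boxwood barrel of the same shape and size in a like cradle, to be left alone; the two may stand in either place. Origin and axes as for the ebonite barrel
- dish_rim (a point): centre of the mouth of the white porcelain dish, 90 mm in diameter and 22 mm high (this point 22 mm above the table); loose, 0.25 kg
- dish: the same dish; origin at the centre of its underside, on the table
- register_key: chrome register key, about 75 mm long and 9 mm high, loose on the bench, to be left alone; origin under its middle
- spatula: flat brass pad spatula, 165 mm long and 4 mm thick, loose on the bench, to be left alone; origin under the middle of its handle, x towards the blade
- pad_jar: amber glass jar of pads, 52 mm in diameter and 60 mm high, loose, to be left alone; origin at the centre of its underside
- upper_joint: black grenadilla upper joint with chrome keys standing upright in a fixed walnut stand 90 mm square, top 237 mm above the table; origin under the stand's centre; to be left alone
- lower_joint: black grenadilla lower joint likewise, top 247 mm above the table; to be left alone
Not all that is in view belongs to the job. What is shaped like the ebonite but blue or green is not meant. Of the things like the dish, leave any that is turquoise; of the rest the larger one is meant.

How it is judged:
On the way, in this order (a step that is already met when the one before it is completed fails the run):
1. the gauge is in the ebonite barrel with its collar pressed on the end face (x of gauge_collar in the frame of ebonite_mouth above -0.003 m and distance between gauge_collar and ebonite_mouth below 0.008 m and angle between the x axis of gauge_tip and the x axis of ebonite_mouth, either way round below 0.12 rad and x of gauge_tip in the frame of ebonite_mouth above 0.045 m and contact force between gauge and ebonite above 0.5 N), for 0.02 s.
2. the gauge is fully withdrawn in the gripper, its tip out of the barrel (x of gauge_tip in the frame of ebonite_mouth below -0.01 m and contact force between gauge and ebonite below 0.05 N and contact force between the fingers and gauge above 1 N), for 0.1 s.
At the end, for the whole second after the job is handed in: the gauge is still held in the fingers, touching nothing else, level within 7 degrees, its tip within 18 mm (horizontally) of the dish's centre and 12 to 90 mm above its rim, and the arm keeps still through the last second (horizontal distance between gauge_tip and dish_rim below 0.018 m and z of gauge_tip in the frame of dish_rim between 0.012 and 0.09 m and angle between gauge_tip's own x axis and vertical between 1.45 and 1.69 rad and contact force between the fingers and gauge above 1 N and contact force between gauge and dish below 0.05 N and contact force between gauge and rest below 0.05 N and contact force between gauge and ebonite below 0.05 N and horizontal distance between gauge_grip and dish_rim above 0.07 m and angle between dish's own z axis and vertical below 0.1 rad); the arm keeps its last pose, push and grip.
It fails at once if the gauge touches the boxwood barrel or its cradle (contact force between gauge and boxwood above 1 N).
It fails at once if the dish is moved more than 20 mm (distance of dish from where it was at the start of the episode above 0.02 m).
It fails at once if the register key, spatula or pad jar is moved more than 20 mm (distance of any of register_key, spatula, pad_jar from where it was at the start of the episode above 0.02 m).
It fails at once if an upright joint is knocked (contact force between any of the arm, gauge and upper_joint above 3 N or contact force between any of the arm, gauge and lower_joint above 3 N).
It also fails if it takes over 54 s, if anything falls off the work surface, if the arm or the gripper's body presses on something with over 40 N, if the wrist force passes 120 N, or if a joint passes its speed limit or range.

## Working session

There is one attempt and no reset: what is moved stays moved. The work goes in short steps, Python scripts to look and compute and a shell command to move; the robot and the scene stay as the last step left them, time stands still between calls to the robot, and variables do not carry over. Pictures are saved under pics/ and viewed, at most 10 in all, crops included, and the job is handed in when it is done.

```bash
ls; mkdir -p pics
python3 - <<'E'
from bench import env
import cv2,numpy as np
np.set_printoptions(precision=4,suppress=True)
for n in ("top","side"):
    im=env.capture(n); cv2.imwrite(f"pics/{n}0.png",im[:,:,::-1])
    c=env.calibration(n); print(n,c)
s=env.get_state(); print(s)
E
```

```text
pics
top {'vertical_fov': 53.3908006113495, 'cx': 255.70354893141865, 'cy': 193.50623873086892, 'R': array([[ 0.0059, -0.9999, -0.0156],
       [-0.9982, -0.005 , -0.0604],
       [ 0.0603,  0.016 , -0.9981]]), 't': array([0.0462, 0.5669, 1.1929])}
side {'vertical_fov': 55.18317212353702, 'cx': 254.68630460185005, 'cy': 193.17909451542621, 'R': array([[-0.8393, -0.5436,  0.002 ],
       [-0.3554,  0.5459, -0.7588],
       [ 0.4114, -0.6376, -0.6514]]), 't': array([0.4985, 0.2483, 0.9903])}
{'time_s': 0.1, 'joints': array([-0.9234,  0.2557,  0.1071, -0.0004, -1.4239, -0.2846]), 'qd': array([-0.0004, -0.0002,  0.0026,  0.002 ,  0.0007,  0.0011]), 'effort': array([ -0.0024, -38.7603,  23.8475,   5.378 ,  -0.0038,  -0.    ]), 'tcp_pos': array([ 0.1951, -0.5138,  0.2305]), 'eef_rot': array([ 0.5666, -3.0897, -0.0026]), 'contact_force': array([0.5826, 0.3024, 0.4381]), 'moment': array([-0.0245, -0.0166,  0.0128]), 'finger_force': 0.0, 'width': 1.00099180464162}
```

Run:
```python
import cv2
for n in ("top","side"):
    im=cv2.imread(f"pics/{n}0.png"); cv2.imwrite(f"pics/{n}0b.png",cv2.resize(im,(800,600),interpolation=cv2.INTER_CUBIC))
```

```text
(no output)
```

View pics/top0b.png

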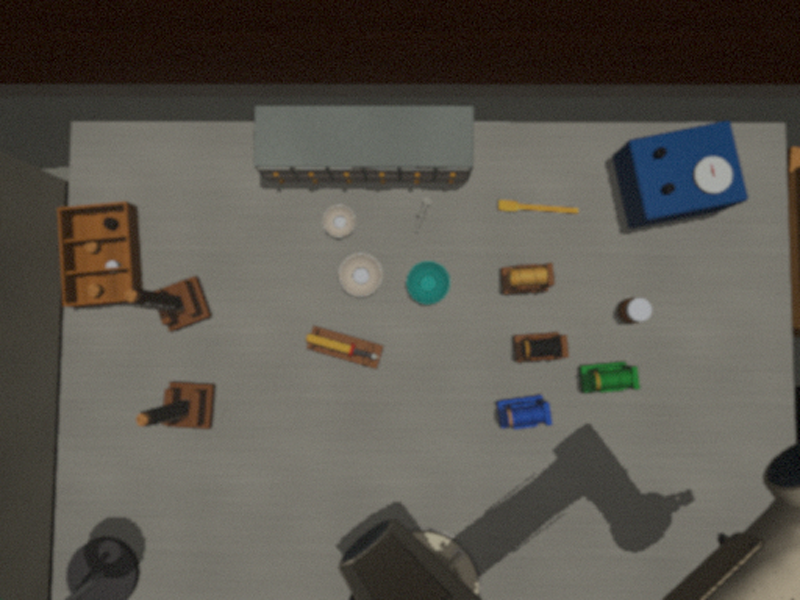

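View pics/side0b.png

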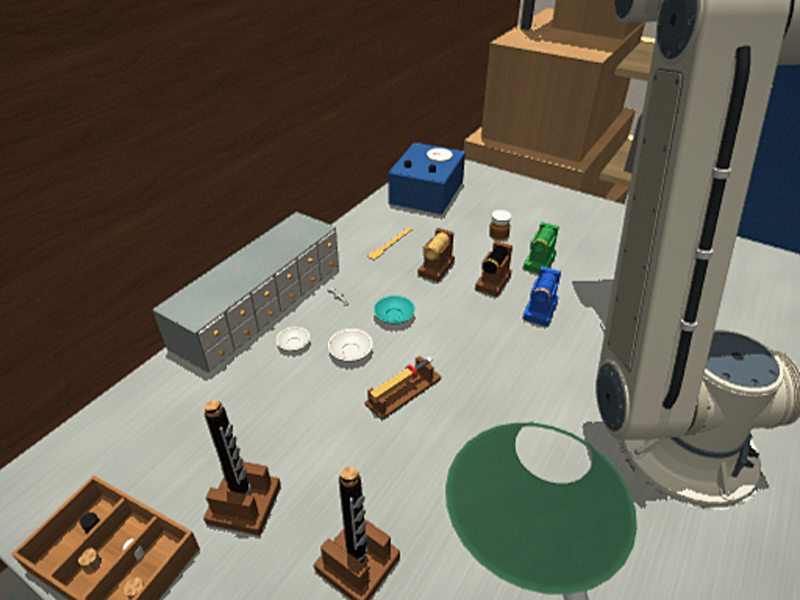

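The top view shows these candidates.
- **Barrels:** yellow boxwood at (527,278), black at (540,347), blue at (525,412) and green at (609,377). The black one at (540,347) is meant, with its ringed end to the left (+y).
- **Dishes:** turquoise at (429,283), small white at (340,221) and large white at (361,275). The large white one is meant.
- **Rod:** it lies at (307–380, 335–362), tip to the right (-y).

I'll confirm in enlarged crops.

Run:
```python
import cv2,numpy as np
def crop(n,x,y,w,h,k):
    return cv2.resize(cv2.imread(f"pics/{n}0.png")[y:y+h,x:x+w],None,fx=k,fy=k,interpolation=cv2.INTER_CUBIC)
def grid(a,x,y,k,step=10):
    for i in range(0,a.shape[1]//k,step): 
        cv2.line(a,(i*k,0),(i*k,6),(0,255,255),1); cv2.putText(a,str(x+i),(i*k,16),0,.33,(0,255,255))
    for j in range(0,a.shape[0]//k,step):
        cv2.line(a,(0,j*k),(6,j*k),(0,255,255),1); cv2.putText(a,str(y+j),(8,j*k+4),0,.33,(0,255,255))
    return a
a=grid(crop("top",190,150,180,100,4),190,150,4); cv2.imwrite("pics/topc.png",cv2.copyMakeBorder(a,0,0,0,0,0))
b=grid(crop("side",200,140,140,130,4),200,140,4); cv2.imwrite("pics/sidec.png",b)
```

```text
(no output)
```

View pics/topc.png

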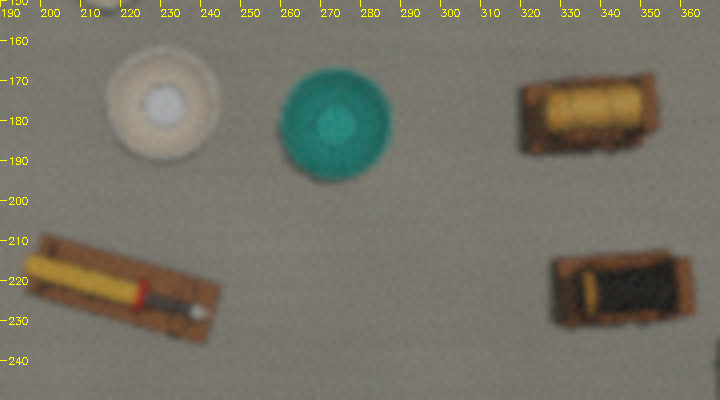

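View pics/sidec.png

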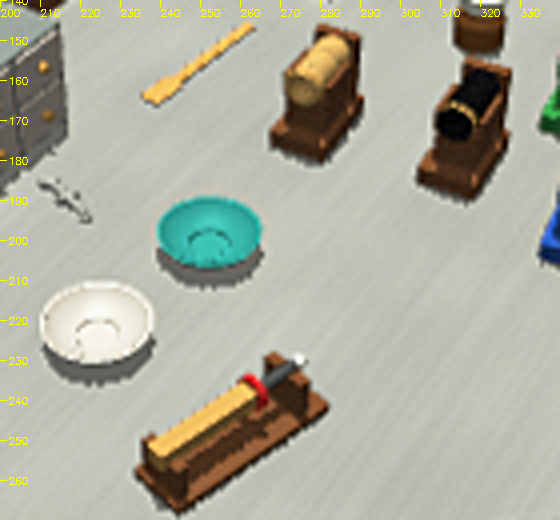

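The crops confirm the black barrel, with its brass-ringed open mouth at top (335,222) and side (314.5,170.5). The large white dish is at top (231,176) and side (224.5,221). The rod's tip is at top (241,229), its collar at (225,223) and its tail at (197,216).

```bash
cat > h.py <<'E'
from bench import env
import cv2,numpy as np
from scipy.spatial.transform import Rotation as Ro
np.set_printoptions(precision=4,suppress=True)
def P(c):
    f=192/np.tan(np.radians(c["vertical_fov"]/2))
    return np.array([[f,0,c["cx"]],[0,f,c["cy"]],[0,0,1]])@np.c_[c["R"],c["t"]]
def proj(c,X):
    p=P(c)@np.r_[X,1]; return p[:2]/p[2]
def tri(obs): # [(calib,(u,v)),...] linear LSQ
    A=[]
    for c,(u,v) in obs:
        M=P(c); A+=[u*M[2]-M[0],v*M[2]-M[1]]
    X=np.linalg.svd(np.array(A))[2][-1]; X=X[:3]/X[3]
    return X,[np.round(proj(c,X)-uv,1) for c,uv in obs]
def atz(c,uv,z): # ray with plane z
    M=P(c); R=np.linalg.inv(M[:,:3]); o=-R@M[:,3]; d=R@np.r_[uv,1]; return o+d*(z-o[2])/d[2]
E
python3 - <<'E'
from h import *
T,S=env.calibration("top"),env.calibration("side")
for n,a,b in [("tip",(241.5,228.8),(275.5,228.5)),("collar",(225.3,223.3),(263,238)),("tail",(196.5,216),(238.5,252)),("mouth",(335,222),(314.5,170.5)),("dish",(230.7,176),(224.5,221)),("ring",(337.5,222.5),(315,169.5))]:
    print(n,*tri([(T,a),(S,b)]))
w=env.calibration("wrist"); s=env.get_state()
R=Ro.from_rotvec(s["eef_rot"]).as_matrix()
print("cam centre in tool",R.T@(-w["R"].T@w["t"]-s["tcp_pos"]),"\naxes in tool",R.T@w["R"].T,w["vertical_fov"],"\ntool axes\n",R)
E
```

```text
tip [0.4574 0.0931 0.0415] [array([-0.3, -0.6]), array([0.7, 0. ])]
collar [0.4723 0.143  0.037 ] [array([-0., -0.]), array([0.1, 0. ])]
tail [0.4954 0.2319 0.0476] [array([-0.2, -0.4]), array([0.5, 0. ])]
mouth [ 0.4765 -0.1919  0.0689] [array([0.4, 0.7]), array([-0.8, -0. ])]
dish [0.6227 0.1297 0.0136] [array([-0. , -0.1]), array([0.1, 0. ])]
ring [ 0.4763 -0.1989  0.0688] [array([0.2, 0.3]), array([-0.3, -0. ])]
cam centre in tool [ 0.0738  0.0018 -0.1432] 
axes in tool [[-0.0005 -0.958  -0.2868]
 [ 1.     -0.0007  0.0007]
 [-0.0009 -0.2868  0.958 ]] 67.6575794153364 
tool axes
 [[-0.9349 -0.3548 -0.0006]
 [-0.3548  0.9349  0.0016]
 [ 0.      0.0017 -1.    ]]
```

Estimates fit the text: rod axis about 42 mm up, mouth about 69 mm. I'll move above the ebonite for a wrist look.

```bash
python3 -m jog '[{"travel":[-0.036,0.016,0],"rot":[0,0,0],"hand":1},{"travel":[-0.036,0.016,0],"rot":[0,0,0],"hand":1},{"travel":[-0.036,0.016,0],"rot":[0,0,0],"hand":1},{"travel":[-0.036,0.016,0],"rot":[0,0,0],"hand":1},{"travel":[-0.036,0.016,0],"rot":[0,0,0],"hand":1},{"travel":[-0.036,0.016,0],"rot":[0,0,0],"hand":1},{"travel":[-0.036,0.016,0],"rot":[0,0,0],"hand":1},{"travel":[-0.036,0.016,0],"rot":[0,0,0],"hand":1},{"travel":[-0.036,0.016,0],"rot":[0,0,0],"hand":1},{"travel":[-0.036,0.016,0],"rot":[0,0,0],"hand":1},{"travel":[0,0,0],"rot":[0,0,0],"hand":1},{"travel":[0,0,0],"rot":[0,0,0],"hand":1}]'
python3 - <<'E'
from h import *
c=env.calibration("wrist"); im=env.capture("wrist"); np.save("w1.npy",c,allow_pickle=True)
cv2.imwrite("pics/w1.png",im[:,:,::-1]); print(env.get_state()["tcp_pos"],env.get_state()["joints"])
a=cv2.resize(im[:,:,::-1],None,fx=1.5625,fy=1.5625,interpolation=cv2.INTER_CUBIC)
for i in range(0,512,50): cv2.putText(a,str(i),(int(i*1.5625),10),0,.4,(0,0,255))
for i in range(0,384,50): cv2.putText(a,str(i),(0,int(i*1.5625)+4),0,.4,(0,0,255))
cv2.imwrite("pics/w1b.png",a)
E
```

```text
time_s: 1.3
tcp_pos: [0.4752, -0.2361, 0.2307]
eef_rot: [0.569, -3.088, -0.001]
contact_force: [-0.3, 0.5, -0.1]
width: 1.001
finger_force: 0.0
[ 0.4747 -0.2368  0.2309] [-0.1674  0.2171  0.0575  0.     -1.4123 -1.0401]
```

View pics/w1b.png

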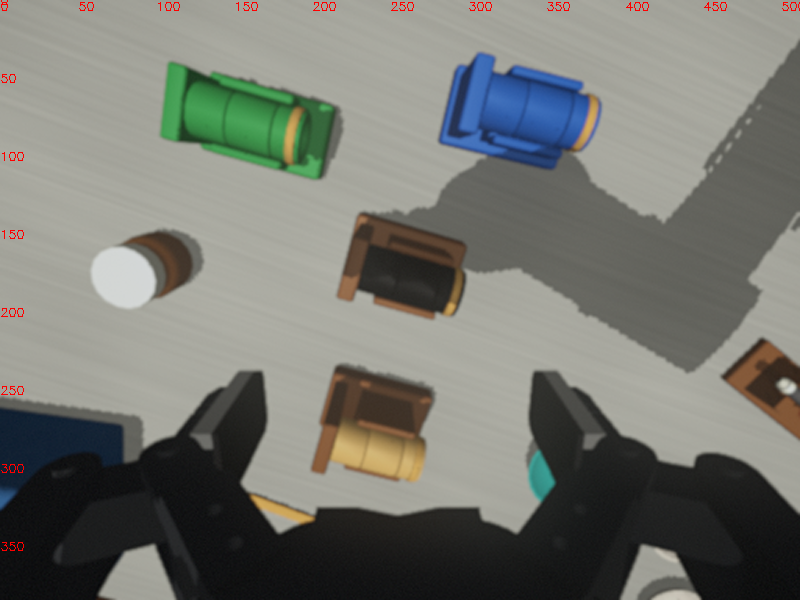

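The wrist view shows the black barrel at (233–297,157–202) in original pixels, ring to the right. The boxwood is below it at (212–272), and green, blue, jar and fingers are also visible. Next I'll move over the rod, turn, and look there, then measure from enlarged crops of both.

```bash
python3 -m jog '[{"travel":[-0.0143,0.0356,0],"rot":[0,0,0],"hand":1},{"travel":[-0.0143,0.0356,0],"rot":[0,0,0],"hand":1},{"travel":[-0.0143,0.0356,0],"rot":[0,0,0],"hand":1},{"travel":[-0.0143,0.0356,0],"rot":[0,0,0],"hand":1},{"travel":[-0.0143,0.0356,0],"rot":[0,0,0],"hand":1},{"travel":[-0.0143,0.0356,0],"rot":[0,0,0],"hand":1},{"travel":[-0.0143,0.0356,0],"rot":[0,0,0],"hand":1},{"travel":[-0.0143,0.0356,0],"rot":[0,0,0],"hand":1},{"travel":[-0.0143,0.0356,0],"rot":[0,0,0],"hand":1},{"travel":[-0.0143,0.0356,0],"rot":[0,0,0],"hand":1},{"travel":[-0.0143,0.0356,0],"rot":[0,0,0],"hand":1},{"travel":[0,0,0.02],"rot":[0,0,-0.96],"hand":1},{"travel":[0,0,0.02],"rot":[0,0,-0.96],"hand":1},{"travel":[0,0,0],"rot":[0,0,-0.96],"hand":1},{"travel":[0,0,0],"rot":[0,0,-0.96],"hand":1},{"travel":[0,0,0],"rot":[0,0,-0.96],"hand":1},{"travel":[0,0,0],"rot":[0,0,-0.96],"hand":1},{"travel":[0,0,0],"rot":[0,0,-0.96],"hand":1},{"travel":[0,0,0],"rot":[0,0,0],"hand":1},{"travel":[0,0,0],"rot":[0,0,0],"hand":1}]'
python3 - <<'E'
from h import *
c=env.calibration("wrist"); im=env.capture("wrist"); np.save("w2.npy",c,allow_pickle=True)
cv2.imwrite("pics/w2.png",im[:,:,::-1]); print(env.get_state()["tcp_pos"],env.get_state()["joints"])
for n,z in (("tip",(0.4574,0.0931,0.042)),("collar",(.472,.143,.042)),("tail",(.495,.232,.042)),):
    print(n,proj(c,z))
E
python3 - <<'E'
import cv2,numpy as np
def g(n,x,y,w,h,k):
    a=cv2.resize(cv2.imread(f"pics/{n}.png")[y:y+h,x:x+w],None,fx=k,fy=k,interpolation=cv2.INTER_CUBIC)
    for i in range(0,w,10): cv2.line(a,(i*k,0),(i*k,5),(0,255,255)); cv2.putText(a,str(x+i),(i*k,14),0,.33,(0,255,255))
    for j in range(0,h,10): cv2.line(a,(0,j*k),(5,j*k),(0,255,255)); cv2.putText(a,str(y+j),(8,j*k+4),0,.33,(0,255,255))
    return a
a=g("w1",210,130,100,85,4); a=cv2.convertScaleAbs(a,alpha=2.0)
b=g("w2",200,50,100,150,4)
h=600; out=np.zeros((h,800,3),np.uint8); out[:340,:400]=a; out[:600,400:800]=b
cv2.imwrite("pics/comp.png",out)
E
```

```text
time_s: 3.35
tcp_pos: [0.4832, 0.1842, 0.1914]
eef_rot: [-1.897, 2.505, 0.0]
contact_force: [0.0, 0.1, 0.1]
width: 0.998
finger_force: 0.0
[0.4831 0.1844 0.1913] [ 0.6678  0.2061 -0.0575  0.     -1.3072 -0.9417]
tip [252.3985  77.039 ]
collar [251.9985 132.1979]
tail [254.0372 216.8818]
```

View pics/comp.png

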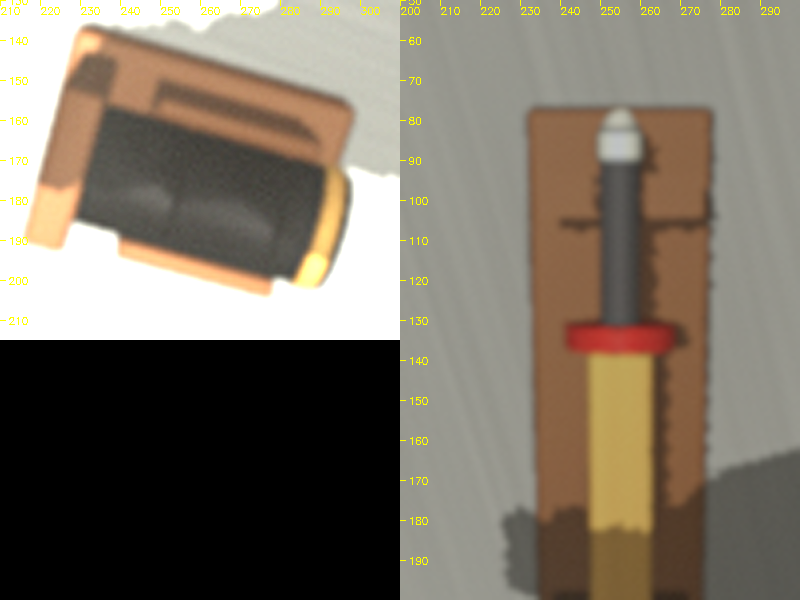

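Rod in w2: tip end (254.3,77), collar front face (254.5,131), handle centre line x about 255.2. Ebonite in w1: upper edge (235,157)–(290,171), lower edge (230,184)–(285,200), end rim through about (298,181) and (295,195). I'll fit both.

Run:
```python
from h import *
from scipy.optimize import least_squares
w1=np.load("w1.npy",allow_pickle=True).item(); w2=np.load("w2.npy",allow_pickle=True).item()
T,S=env.calibration("top"),env.calibration("side")
print("stereo tip",tri([(w2,(254.3,77)),(S,(275.5,228.5))]),"collar ctr",tri([(w2,(254.3,134)),(S,(263,238)),(T,(225.3,223.3))]))
tip=atz(w2,(254.3,77),.042); h=atz(w2,(255.3,195),.050); h2=atz(w2,(255.1,142),.050); col=atz(w2,(254.4,131),.050)
print("tip",tip,"h",h,h2,"collarfront~",col,"len",np.linalg.norm(tip-col))
v=tip[:2]-h[:2]; v/=np.linalg.norm(v); yaw=np.degrees(np.arctan2(v[1],v[0])); print("rod yaw",yaw,"grip",tip[:2]-.095*v)
s=env.get_state(); R=Ro.from_rotvec(s["eef_rot"]).as_matrix(); print("tool x yaw",np.degrees(np.arctan2(R[1,0],R[0,0])),"tilt",R[2])
d=np.r_[tip[:2]-.095*v,.042-.019]-s["tcp_pos"]; print("move in tool",R.T@d)
def ray(c,uv):
    M=P(c); K=np.linalg.inv(M[:,:3]); q=K@np.r_[uv,1]; return -K@M[:,3],q/np.linalg.norm(q)
sil=[(235,157),(250,161),(270,166),(289,171),(230,184),(250,190),(270,196),(284,200)]
rim=[(297.8,177),(298,181),(297.4,187),(296,192),(294,197)]
def res(p,z=None):
    m=np.array([p[0],p[1],p[3]]); a=np.array([np.cos(p[2]),np.sin(p[2]),0]); r=[]
    for u in sil:
        o,q=ray(w1,u); n=np.cross(q,a); r.append(abs((m-o)@n)/np.linalg.norm(n)-.017)
    for u in rim:
        o,q=ray(w1,u); X=o+q*((m-o)@a)/(q@a); r.append(.5*(np.linalg.norm(X-m)-.017))
    r.append(.5*(p[3]-.07))
    return np.array(r)*1e3
f=least_squares(res,[.4765,-.192,-1.6,.07]); p=f.x
print("mouth",p[:2],p[3],"yaw",np.degrees(p[2]),"res mm",f.fun.round(1))
for n,c in (("top",T),("side",S)): print(n,proj(c,[p[0],p[1],.07]))
```

```text
stereo tip (array([0.4575, 0.0946, 0.0429]), [array([-1.6,  1.6]), array([ 0.5, -0. ])]) collar ctr (array([0.4717, 0.144 , 0.0381]), [array([-1.7, -1.4]), array([0.1, 0. ]), array([-0.4,  0.2])])
tip [0.4556 0.0936 0.042 ] h [0.4861 0.2055 0.05  ] [0.4714 0.1523 0.05  ] collarfront~ [0.4692 0.1418 0.05  ] len 0.050696966707709124
rod yaw -105.24452358514824 grip [0.4806 0.1852]
tool x yaw -105.69609286579951 tilt [ 0. -0. -1.]
move in tool [-0.0001  0.0026  0.1683]
mouth [ 0.4749 -0.187 ] 0.06778451542420925 yaw -84.78064072411699 res mm [-1.6 -1.5 -1.  -0.7 -2.5 -1.7 -1.  -0.8 -1.5 -0.9  0.5  0.6  0.4 -1.1]
top [333.7941 223.2575]
side [313.5303 171.0923]
```

The rod fit agrees with the text and the other cameras. Now descend and grasp.

```bash
python3 -m jog '[{"travel":[0,0.002,0.02],"rot":[0,0,-0.05],"hand":1},{"travel":[0,0,0.03],"rot":[0,0,0],"hand":1},{"travel":[0,0,0.03],"rot":[0,0,0],"hand":1},{"travel":[0,0,0.03],"rot":[0,0,0],"hand":1},{"travel":[0,0,0.02],"rot":[0,0,0],"hand":1},{"travel":[0,0,0.02],"rot":[0,0,0],"hand":1},{"travel":[0,0,0.01],"rot":[0,0,0],"hand":1},{"travel":[0,0,0.008],"rot":[0,0,0],"hand":1},{"travel":[0,0,0],"rot":[0,0,0],"hand":1},{"travel":[0,0,0],"rot":[0,0,0],"hand":-1},{"travel":[0,0,0],"rot":[0,0,0],"hand":-1},{"travel":[0,0,0],"rot":[0,0,0],"hand":-1},{"travel":[0,0,0],"rot":[0,0,0],"hand":-1},{"travel":[0,0,0],"rot":[0,0,0],"hand":-1},{"travel":[0,0,0],"rot":[0,0,0],"hand":-1},{"travel":[0,0,0],"rot":[0,0,0],"hand":-1},{"travel":[0,0,0],"rot":[0,0,0],"hand":-1},{"travel":[0,0,0],"rot":[0,0,0],"hand":-1}]'
```

```text
time_s: 5.2
tcp_pos: [0.4819, 0.1857, 0.0238]
eef_rot: [-1.911, 2.492, -0.001]
contact_force: [4.6, -2.3, 3.7]
width: 0.176
finger_force: 60.1
```

Gripped: opening 15 mm, 60 N. Next: lift, carry to 40 mm in front of the ebonite mouth, align the yaw, lower, and look.

```bash
python3 -m jog '[{"travel":[0,0,-0.01],"rot":[0,0,0],"hand":-1},{"travel":[0,0,-0.02],"rot":[0,0,0],"hand":-1},{"travel":[0,0,-0.03],"rot":[0,0,0],"hand":-1},{"travel":[0,0,-0.03],"rot":[0,0,0],"hand":-1},{"travel":[0,0,-0.03],"rot":[0,0,0],"hand":-1},{"travel":[0.03,-0.0057,0],"rot":[0,0,0],"hand":-1},{"travel":[0.03,-0.0057,0],"rot":[0,0,0],"hand":-1},{"travel":[0.03,-0.0057,0],"rot":[0,0,0],"hand":-1},{"travel":[0.03,-0.0057,0],"rot":[0,0,0],"hand":-1},{"travel":[0.03,-0.0057,0],"rot":[0,0,0],"hand":-1},{"travel":[0.03,-0.0057,0],"rot":[0,0,0],"hand":-1},{"travel":[0.03,-0.0057,0],"rot":[0,0,0],"hand":-1},{"travel":[0.027,-0.0057,0],"rot":[0,0,0],"hand":-1},{"travel":[0,0,0.02],"rot":[0,0,-0.85],"hand":-1},{"travel":[0,0,0.03],"rot":[0,0,-0.85],"hand":-1},{"travel":[0,0,0.02],"rot":[0,0,-0.85],"hand":-1},{"travel":[0,0,0.015],"rot":[0,0,0],"hand":-1},{"travel":[0,0,0.007],"rot":[0,0,0],"hand":-1},{"travel":[0,0,0],"rot":[0,0,0],"hand":-1},{"travel":[0,0,0],"rot":[0,0,0],"hand":-1}]'
cat >> h.py <<'E'
def g(im,x,y,w,h,k,al=1):
    a=cv2.convertScaleAbs(cv2.resize(im[y:y+h,x:x+w],None,fx=k,fy=k,interpolation=cv2.INTER_CUBIC),alpha=al)
    for i in range(0,w,10): cv2.line(a,(i*k,0),(i*k,5),(0,255,255)); cv2.putText(a,str(x+i),(i*k,14),0,.33,(0,255,255))
    for j in range(0,h,10): cv2.line(a,(0,j*k),(5,j*k),(0,255,255)); cv2.putText(a,str(y+j),(8,j*k+4),0,.33,(0,255,255))
    return a
E
python3 - <<'E'
from h import *
c=env.calibration("wrist"); im=env.capture("wrist")[:,:,::-1]; np.save("w3.npy",c,allow_pickle=True); cv2.imwrite("pics/w3.png",im)
s=env.capture("side")[:,:,::-1]; cv2.imwrite("pics/s3.png",s)
print(env.get_state()["tcp_pos"],proj(c,(.4755,-.19,.07)),proj(c,(.4755-.0036,-.15,.07)),proj(env.calibration("side"),(.4755,-.19,.07)))
out=np.zeros((600,800,3),np.uint8); out[:,:400]=g(im,205,0,100,150,4,1.6); out[:360,400:]=g(s,260,130,100,90,4,1.2); cv2.imwrite("pics/comp3.png",out)
E
```

```text
time_s: 7.2
tcp_pos: [0.4638, -0.0549, 0.0516]
eef_rot: [-2.322, 2.115, 0.0]
contact_force: [0.2, 1.3, -1.1]
width: 0.176
finger_force: 60.2
[ 0.4642 -0.0549  0.0521] [253.5851 -87.5817] [253.3448  38.5036] [313.7639 170.5996]
```

View pics/comp3.png

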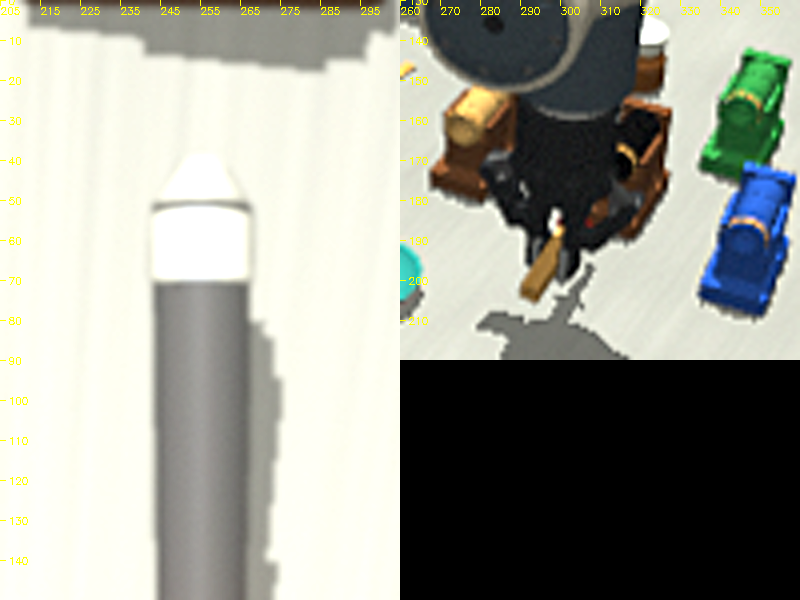

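The wrist view shows the rod centred, with its tip at (254.5,37); the barrel is outside the picture. I'll raise 100 mm and advance 50 mm so rod and mouth can be compared in one picture.

```bash
python3 -m jog '[{"travel":[0,0,-0.04],"rot":[0,0,0],"hand":-1},{"travel":[0,0,-0.04],"rot":[0,0,0],"hand":-1},{"travel":[0,0,-0.02],"rot":[0,0,0],"hand":-1},{"travel":[0.025,0,0],"rot":[0,0,0],"hand":-1},{"travel":[0.025,0,0],"rot":[0,0,0],"hand":-1},{"travel":[0,0,0],"rot":[0,0,0],"hand":-1},{"travel":[0,0,0],"rot":[0,0,0],"hand":-1},{"travel":[0,0,0],"rot":[0,0,0],"hand":-1}]'
python3 - <<'E'
from h import *
c=env.calibration("wrist"); im=env.capture("wrist")[:,:,::-1]; np.save("w4.npy",c,allow_pickle=True); cv2.imwrite("pics/w4.png",im)
s=env.get_state(); np.save("s4.npy",s,allow_pickle=True)
print(s["tcp_pos"],proj(c,(.4755,-.19,.07)))
cv2.imwrite("pics/comp4.png",g(im,195,0,120,140,5,1.7)[:600])
E
```

```text
time_s: 8.1
tcp_pos: [0.4683, -0.1045, 0.1516]
eef_rot: [-2.322, 2.115, -0.0]
contact_force: [0.5, 0.9, -1.3]
width: 0.171
finger_force: 60.2
[ 0.4683 -0.1044  0.1515] [253.7116  81.5229]
```

View pics/comp4.png

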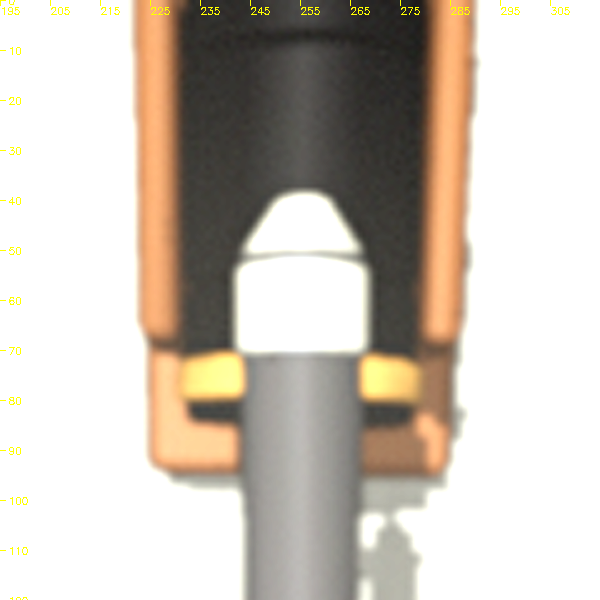

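The ring's centre is at column 255.2 and the probe's at 255.3, so they are laterally aligned, and the yaw agrees within about 0.5°. The tip's row looks a bit off, so I'll check the rod's pitch by comparing tip-to-collar geometry with the in-rest picture.

Run:
```python
from h import *
s2=dict(tcp=np.array([.4831,.1844,.1913]),rv=[-1.897,2.505,0.]); s4=np.load("s4.npy",allow_pickle=True).item()
for n,tcp,rv,z in (("w2",s2["tcp"],s2["rv"],.042),("w4",s4["tcp_pos"],s4["eef_rot"],s4["tcp_pos"][2]+.0182)):
    im=cv2.imread(f"pics/{n}.png").astype(int); c=np.load(f"{n}.npy",allow_pickle=True).item()
    b,g_,r=im[...,0],im[...,1],im[...,2]
    m=(r>90)&(r>2.2*g_)&(r>2.2*b); m[:,:200]=0; m[:,320:]=0
    ys,xs=np.nonzero(m); 
    print(n,"red rows",np.percentile(ys,[1,99]),"cols",np.percentile(xs,[1,99]), "c",c["cx"],c["cy"])
    col=slice(253,257); prof=r[:,col].mean(1); k=np.arange(20,230)
    print(" profile edges rows",[(int(i),int(prof[i+1]-prof[i-1])) for i in k if abs(prof[i+1]-prof[i-1])>25])
    R=Ro.from_rotvec(rv).as_matrix()
    top=np.percentile(ys,1)
    for nm,uv in (("tip",(255,{"w2":77,"w4":38}[n])),("red top",(255,top))):
        X=atz(c,uv,z); print("  ",nm,R.T@(X-tcp))
```

```text
w2 red rows [131. 137.] cols [242. 267.] c 254.23979115809863 187.76739734449416
 profile edges rows [(77, 39), (78, 33), (81, -25), (83, 32), (88, -27), (89, -62), (90, -71), (91, -38), (130, 29), (131, 71), (132, 66), (133, 30), (180, -26), (181, -41), (182, -37), (212, 38), (213, 48), (214, 28), (221, -30)]
   tip [0.0948 0.0024 0.1493]
   red top [0.044  0.0024 0.1493]
w4 red rows [162.75 185.  ] cols [225. 284.] c 254.23979115809863 187.76739734449416
 profile edges rows [(37, 58), (38, 113), (39, 95), (40, 43), (48, -37), (49, -75), (50, -31), (51, 61), (52, 67), (68, -41), (69, -82), (70, -70), (171, 60), (172, 75), (173, 44), (228, -32), (229, -54)]
   tip [ 0.0958  0.0015 -0.0182]
   red top [ 0.0458  0.0015 -0.0182]
```

The rod is level: tip at 95.8 mm and collar at 45.8 mm ahead of the TCP. Back off, lower to axis height, and insert most of the way.

```bash
python3 -m jog '[{"travel":[-0.025,0,0],"rot":[0,0,0],"hand":-1},{"travel":[-0.025,0.0004,0],"rot":[0,0,0],"hand":-1},{"travel":[0,0,0.03],"rot":[0,0,0],"hand":-1},{"travel":[0,0,0.03],"rot":[0,0,0],"hand":-1},{"travel":[0,0,0.03],"rot":[0,0,0],"hand":-1},{"travel":[0,0,0.01],"rot":[0,0,0],"hand":-1},{"travel":[0,0,0],"rot":[0,0,0],"hand":-1},{"travel":[0,0,0],"rot":[0,0,0],"hand":-1}]'
python3 -m jog '[{"travel":[0.015,0,0],"rot":[0,0,0],"hand":-1},{"travel":[0.015,0,0],"rot":[0,0,0],"hand":-1},{"travel":[0.01,0,0],"rot":[0,0,0],"hand":-1},{"travel":[0.005,0,0],"rot":[0,0,0],"hand":-1},{"travel":[0.005,0,0],"rot":[0,0,0],"hand":-1},{"travel":[0,0,0],"rot":[0,0,0],"hand":-1}]'
```

```text
time_s: 8.95
tcp_pos: [0.4643, -0.0549, 0.0525]
eef_rot: [-2.323, 2.114, -0.002]
contact_force: [0.4, -0.4, 0.1]
width: 0.177
finger_force: 60.2
time_s: 9.55
tcp_pos: [0.4681, -0.1052, 0.0516]
eef_rot: [-2.322, 2.116, -0.001]
contact_force: [-1.2, -0.2, -0.6]
width: 0.173
finger_force: 60.2
```

```bash
python3 -m jog '[{"travel":[0.005,0,0],"rot":[0,0,0],"hand":-1},{"travel":[0.005,0,0],"rot":[0,0,0],"hand":-1},{"travel":[0.005,0,0],"rot":[0,0,0],"hand":-1},{"travel":[0.005,0,0],"rot":[0,0,0],"hand":-1},{"travel":[0,0,0],"rot":[0,0,0],"hand":-1}]'
python3 -m jog '[{"travel":[0.005,0,0],"rot":[0,0,0],"hand":-1},{"travel":[0.005,0,0],"rot":[0,0,0],"hand":-1},{"travel":[0.004,0,0],"rot":[0,0,0],"hand":-1},{"travel":[0,0,0],"rot":[0,0,0],"hand":-1}]'
```

```text
time_s: 10.05
tcp_pos: [0.4698, -0.1254, 0.0512]
eef_rot: [2.322, -2.116, -0.0]
contact_force: [0.3, -0.3, -1.0]
width: 0.176
finger_force: 60.2
time_s: 10.45
tcp_pos: [0.4711, -0.1392, 0.0513]
eef_rot: [2.322, -2.116, 0.0]
contact_force: [0.2, -0.3, -1.1]
width: 0.175
finger_force: 60.2
```

No side force, so it is in the bore. Now small steps until the collar meets the face.

```bash
for i in 1; do python3 -m jog '[{"travel":[0.002,0,0],"rot":[0,0,0],"hand":-1},{"travel":[0.002,0,0],"rot":[0,0,0],"hand":-1},{"travel":[0,0,0],"rot":[0,0,0],"hand":-1}]'; done
python3 -m jog '[{"travel":[0.0015,0,0],"rot":[0,0,0],"hand":-1},{"travel":[0.0015,0,0],"rot":[0,0,0],"hand":-1},{"travel":[0,0,0],"rot":[0,0,0],"hand":-1}]'
```

```text
time_s: 10.75
tcp_pos: [0.4715, -0.1429, 0.0513]
eef_rot: [-2.322, 2.116, -0.0]
contact_force: [0.2, -0.1, -0.9]
width: 0.174
finger_force: 60.2
time_s: 11.05
tcp_pos: [0.4717, -0.1433, 0.0512]
eef_rot: [-2.319, 2.114, 0.004]
contact_force: [-1.9, 11.8, 2.2]
width: 0.172
finger_force: 60.9
```

Run:
```python
from h import *
im=env.capture("wrist")[:,:,::-1]; s=env.capture("side")[:,:,::-1]; t=env.capture("top")[:,:,::-1]
out=np.zeros((600,800,3),np.uint8); out[:,:400]=g(im,205,80,100,150,4,1.7); out[:300,400:]=g(s,265,130,100,75,4,1.2); out[300:,400:]=g(t,190,150,100,75,4); cv2.imwrite("pics/comp5.png",out)
```

```text
(no output)
```

View pics/comp5.png

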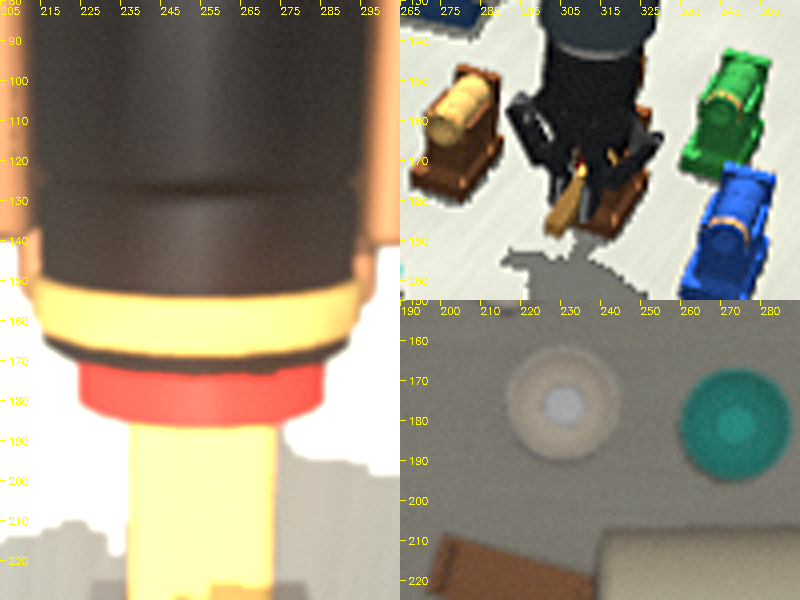

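The collar is seated flat on the end face (red against the black rim at rows 168–172), and the dish is unmoved at top (231,176). Withdraw 100 mm, then refine the dish.

```bash
python3 -m jog '[{"travel":[-0.004,0,0],"rot":[0,0,0],"hand":-1},{"travel":[-0.006,0,0],"rot":[0,0,0],"hand":-1},{"travel":[-0.01,0,0],"rot":[0,0,0],"hand":-1},{"travel":[-0.01,0,0],"rot":[0,0,0],"hand":-1},{"travel":[-0.01,0,0],"rot":[0,0,0],"hand":-1},{"travel":[-0.01,0,0],"rot":[0,0,0],"hand":-1},{"travel":[-0.01,0,0],"rot":[0,0,0],"hand":-1},{"travel":[-0.015,0,0],"rot":[0,0,0],"hand":-1},{"travel":[-0.015,0,0],"rot":[0,0,0],"hand":-1},{"travel":[-0.012,0,0],"rot":[0,0,0],"hand":-1},{"travel":[0,0,0],"rot":[0,0,0],"hand":-1},{"travel":[0,0,0],"rot":[0,0,0],"hand":-1},{"travel":[0,0,-0.03],"rot":[0,0,0],"hand":-1},{"travel":[0,0,-0.03],"rot":[0,0,0],"hand":-1},{"travel":[0,0,-0.02],"rot":[0,0,0],"hand":-1},{"travel":[0,0,0],"rot":[0,0,0],"hand":-1}]'
python3 - <<'E'
from h import *
T,S=env.calibration("top"),env.calibration("side")
d=.5*(atz(T,(230.9,176),.022)+atz(S,(224.5,220),.022)); print(atz(T,(230.9,176),.022),atz(S,(224.5,220),.022))
s=env.get_state(); R=Ro.from_rotvec(s["eef_rot"]).as_matrix(); th=np.radians(-60)
goal=np.array([d[0]-.0958*np.cos(th),d[1]-.0958*np.sin(th),.055]); print(s["tcp_pos"],goal,"tool move",R.T@(goal-s["tcp_pos"]),"yaw",np.degrees(np.arctan2(R[1,0],R[0,0])))
E
```

```text
time_s: 12.8
tcp_pos: [0.4643, -0.0445, 0.1343]
eef_rot: [-2.319, 2.113, -0.007]
contact_force: [0.4, -0.5, -1.0]
width: 0.176
finger_force: 60.3
[0.6215 0.1282 0.022 ] [0.6202 0.1328 0.022 ]
[ 0.4643 -0.0445  0.1343] [0.573  0.2135 0.055 ] tool move [-0.2468 -0.1317  0.0801] yaw -84.66854948179378
```

```bash
python3 -m jog '[{"travel":[-0.0247,-0.0132,0],"rot":[0,0,0],"hand":-1},{"travel":[-0.0247,-0.0132,0],"rot":[0,0,0],"hand":-1},{"travel":[-0.0247,-0.0132,0],"rot":[0,0,0],"hand":-1},{"travel":[-0.0247,-0.0132,0],"rot":[0,0,0],"hand":-1},{"travel":[-0.0247,-0.0132,0],"rot":[0,0,0],"hand":-1},{"travel":[-0.0247,-0.0132,0],"rot":[0,0,0],"hand":-1},{"travel":[-0.0247,-0.0132,0],"rot":[0,0,0],"hand":-1},{"travel":[-0.0247,-0.0132,0],"rot":[0,0,0],"hand":-1},{"travel":[-0.0247,-0.0132,0],"rot":[0,0,0],"hand":-1},{"travel":[-0.0247,-0.0132,0],"rot":[0,0,0],"hand":-1},{"travel":[0,0,0],"rot":[0,0,-0.77],"hand":-1},{"travel":[0,0,0],"rot":[0,0,-0.77],"hand":-1},{"travel":[0,0,0],"rot":[0,0,-0.77],"hand":-1},{"travel":[0,0,0],"rot":[0,0,-0.77],"hand":-1},{"travel":[0,0,0.02],"rot":[0,0,0],"hand":-1},{"travel":[0,0,0.02],"rot":[0,0,0],"hand":-1},{"travel":[0,0,0.02],"rot":[0,0,0],"hand":-1},{"travel":[0,0,0.015],"rot":[0,0,0],"hand":-1},{"travel":[0,0,0.005],"rot":[0,0,0],"hand":-1},{"travel":[0,0,0],"rot":[0,0,0],"hand":-1}]'
python3 -m jog '[{"travel":[0,0,0],"rot":[0,0,0],"hand":-1},{"travel":[0,0,0],"rot":[0,0,0],"hand":-1},{"travel":[0,0,0],"rot":[0,0,0],"hand":-1}]'
python3 - <<'E'
from h import *
im=env.capture("wrist")[:,:,::-1]; s=env.capture("side")[:,:,::-1]; t=env.capture("top")[:,:,::-1]; c=env.calibration("wrist"); st=env.get_state()
R=Ro.from_rotvec(st["eef_rot"]).as_matrix(); tip=st["tcp_pos"]+R@[.0958,0,-.0182]; print("tip",tip,"x axis",R[:,0],st["tcp_pos"])
print("pred tip px side",proj(env.calibration("side"),tip),"wrist",proj(c,tip),"dish wrist",proj(c,(.621,.1305,.022)))
out=np.zeros((600,800,3),np.uint8); out[:,:400]=cv2.resize(g(im,156,0,200,200,3,1)[:,:],(400,400)).__class__ and np.vstack([cv2.resize(g(im,156,0,200,200,2,1.2),(400,400)),np.zeros((200,400,3),np.uint8)]); out[:300,400:]=g(s,190,180,100,75,4,1); out[300:,400:]=g(t,190,150,100,75,4); cv2.imwrite("pics/comp6.png",out)
E
```

```text
time_s: 14.8
tcp_pos: [0.57, 0.2133, 0.0499]
eef_rot: [2.718, -1.571, -0.002]
contact_force: [0.5, 0.0, -0.8]
width: 0.178
finger_force: 60.3
time_s: 15.1
tcp_pos: [0.5711, 0.2143, 0.0521]
eef_rot: [-2.719, 1.57, -0.001]
contact_force: [-0.7, 0.0, -1.2]
width: 0.174
finger_force: 60.3
tip [0.6187 0.1312 0.0699] x axis [ 0.4998 -0.8661 -0.    ] [0.5708 0.2142 0.0517]
pred tip px side [224.4154 208.6548] wrist [253.3702  36.64  ] dish wrist [250.5525  51.8778]
```

View pics/comp6.png

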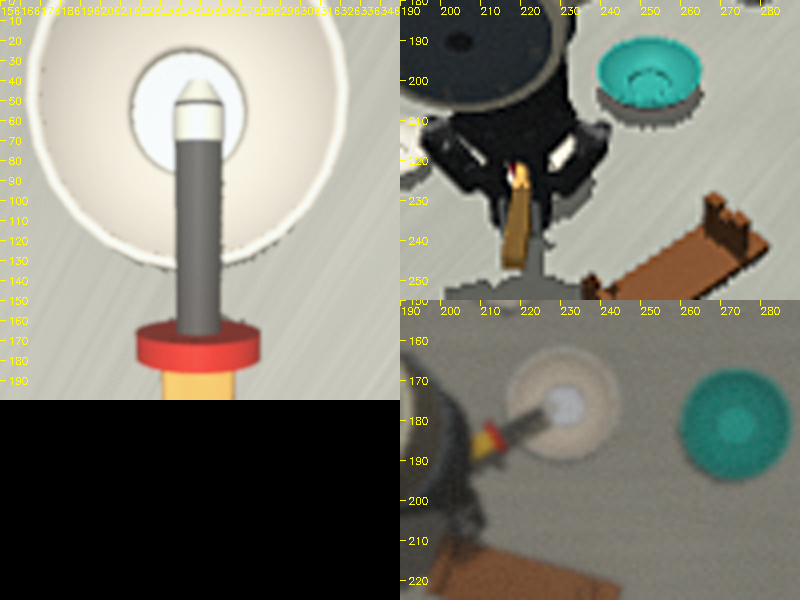

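The wrist view shows the tip at (255,38) above the dish's well, with the dish centre at about (250,53), matching the predicted projection. The top view agrees. By these positions the tip is about 3 mm from the dish's centre horizontally, 48 mm above the rim, level and still.

```bash
python3 -c "
from bench import env
print(env.hand_in())"
```

```text
the job is handed in; nothing more can be done
None
```

The job is handed in, though the hand-in gave no verdict: the gauge rod was seated in the ebonite barrel with about 12 N at the collar and drawn fully out, and it is now held level about 48 mm above the white dish's rim, its tip about 3 mm off centre.

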